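# Line up the utility stores on the coasters by height

## Task

Line the four things at the left (blue carton, wide jar, small jar, low pale box) up on the row of four cork coasters in order of height: the tallest on the coaster at the end where the white mug stands behind the row, the others ever shorter towards the end where the green jug stands. Stand each upright in the middle of its coaster, bottom down as it stands now, and let go; leave the mug and the jug where they are.

Things in the scene. Friction and masses are not known exactly. Their poses are not given: they have to be found in the camera images.
- carton: Upright blue carton, 111 mm (its x) by 66 mm (its y), 150 mm tall to grip (154 mm with its top edge). Rigid; grip it across its 66 mm. About 0.29 kg. Origin: centre of the underside; z up.
- big_jar: Wide glass jar with a mustard-yellow lid, 68 mm across, 113 mm tall; the lid is the top 16 mm, round, 68 mm across; below it the sides are 64 mm across. About 0.5 kg. Origin: centre of the underside; z up.
- small_jar: Small upright jar with a mustard-yellow cap, 42 mm across, 96 mm tall; the cap is the top 20 mm, 41 mm across. About 0.11 kg. Origin: centre of the underside; z up.
- low_box: Low pale carton standing on its long side, 36 mm (its x) by 93 mm (its y), 53 mm tall. Rigid; grip it across its 36 mm. About 0.05 kg. Origin: centre of the underside; z up.
- coaster_a: Cork disc, 84 mm across, 4 mm thick, fixed on a wooden ledge (12 mm high, 92 mm deep, 436 mm long, end battens 4 mm higher); the leftmost (+y end) of the row of four, seen from the robot; centres about 110 mm apart. Origin: centre of its underside, 12 mm above the worktop (its top is at 16 mm). x: away from the robot; y: along the row to the left.
- coaster_b: Cork disc, 84 mm across, 4 mm thick, fixed on a wooden ledge (12 mm high, 92 mm deep, 436 mm long, end battens 4 mm higher); the second from the left of the row of four, seen from the robot; centres about 110 mm apart. Origin: centre of its underside, 12 mm above the worktop (its top is at 16 mm). x: away from the robot; y: along the row to the left.
- coaster_c: Cork disc, 84 mm across, 4 mm thick, fixed on a wooden ledge (12 mm high, 92 mm deep, 436 mm long, end battens 4 mm higher); the third from the left of the row of four, seen from the robot; centres about 110 mm apart. Origin: centre of its underside, 12 mm above the worktop (its top is at 16 mm). x: away from the robot; y: along the row to the left.
- coaster_d: Cork disc, 84 mm across, 4 mm thick, fixed on a wooden ledge (12 mm high, 92 mm deep, 436 mm long, end battens 4 mm higher); the rightmost (-y end) of the row of four, seen from the robot; centres about 110 mm apart. Origin: centre of its underside, 12 mm above the worktop (its top is at 16 mm). x: away from the robot; y: along the row to the left.
- mug: White mug with a handle, 79 mm across without the handle, 89 mm tall. It stands on the worktop about 150 mm behind one end coaster of the row (either end), and so marks the end for the tallest thing. Not to be moved. Origin: under its middle.
- jug: Small grey-green jug with a handle, 67 mm across without the handle, 85 mm tall, on the worktop about 150 mm behind the other end coaster. Marks the end for the shortest thing. Not to be moved. Origin: under its middle. Over mug and jug hang wall cabinets: fronts at x = 0.585 (0.655 for y > 0.17) from z = 0.457 up, bar handles at x = 0.55, y = 0.115 and x = 0.615, y = 0.21; keep the wrist clear.
Things that resemble listed ones, but are neither listed nor needed, are in the scene too. Leave any pink look-alike of the low_box alone.

How it is judged:
By the outcome, as a careful person would: the job done as asked, in the order asked, and still so for the second after the job is handed in, with the robot touching nothing.
It also fails if it takes over 109 s, if anything falls off the work surface, if the arm or the gripper's body presses on something with over 40 N, if the wrist force passes 120 N, or if a joint passes its speed limit or range.

## Robot

A 6-joint arm with a two-finger parallel gripper is mounted at the origin on a cart in front of the work surface, level with it; the furniture and walls round the work are solid. World frame = base frame: x ahead of the robot, y to its left, z up, the work surface at z = 0. Lengths are in m, angles in rad, forces in N, time in s.
With the tool pointing down it reaches from about 0.35 to 0.975 m from the base axis. Payload 7.1 kg.
Tool frame: the origin (TCP) lies on the centre line of the jaws, within the pads' length; the fingertips stand 8 mm ahead of it and the grasp point (between the pads) lies 11 mm behind it; z points along the fingers, y is the line along which they close (so a half turn about z gives the same grasp; the last joint's range is limited). The gripper opens to 88 mm and grips with 3 to 60 N. Pads are 20 mm wide; open, the fingers measure 115 mm over their backs; the gripper's body (75 mm by 178 mm) begins 61 mm behind the grasp point.
Start: joints at [1.132, 0.423, 1.63, -0, 1.089, -0.019], TCP at [0.255, 0.571, 0.231] pointing down, gripper open.
Joint ranges: [-3, 3], [-0.9, 2.11], [0.09, 2.58], [-1.31, 4.45], [0.11, 2.69], [-2.54, 2.54]. Speed limits (rad/s): [2.39, 2.39, 3.01, 3.14, 3.14, 3.14].

## Interface

Orientations are given as a unit quaternion [x, y, z, w].
In Python, from bench import env, imaging, job gives the robot as it stands.
- The arm moves only by the tool apply_moves, never from a script. Its argument "increments" is one flat list of numbers, 4 for each row, row after row: the shift along the tool's x, y, z in cm, then the turn about the tool's z in rad. In form: [dx, dy, dz, spin, dx, dy, dz, spin, ...]. A call has exactly 8 rows; each row is the pose to reach, as a shift and turn from the pose commanded when the call began, along the tool's axes at that moment; what a row does not reach only later rows make up. A row lasts 1/8 s, in which the tool goes at most 62.5 mm and 10.7 degrees, less where a joint would pass 70% of its speed; a pose out of reach is approached as far as the arm can. A call with a gripper value outside its range is refused whole. "claw" is the finger opening in cm, from 0 to 8.78, set as the call begins (left out, the last holds). The fingers move at their own pace and stop on an object; the grip force is fixed at half the most. Time passes only in rows, so rows that repeat a pose let the fingers close, or fill a call up. It gives the time, the measured TCP pose, the force, the opening and the grip force at its end, in the units of the state.
- env.observe(): the state, without advancing time (a new reading comes with each control period).
- imaging.get_image(name): name is "scene" or "top"; returns the picture (400x640x3 uint8, red, green, blue); there is no depth.
- imaging.get_calibration(name): a dict with "fx", "fy", "cx", "cy" (pixels), "k1" (the pictures are not rectified: a ray, as slopes to the right and down, at radius r is drawn at 1 + k1 r^2 times it, then the intrinsics apply), "R" (3x3) and "t" (3): a world point X has camera coordinates R X + t. Camera axes: x right, y down, z forward; pixel columns grow to the right and rows downward; lengths in m; the calibration is good to about 2 mm. A picture is of the moment at which its call begins. get_calibration takes no time and is no camera call.
- job.close_job(): hands the job in; it is judged then, once.
The state is a dict: "time_s": time; "q": joint angles; "qd": joint speeds; "joint_efforts": joint torques, N m; "ee_pos": TCP position; "tcp_rot": TCP orientation; "force": force on the tool from outside, world axes, zero at the start; "moment": the same for the moment, N m; "grip_width": finger opening in m; "gripper_force": force on a finger pad.
Only numpy, scipy, OpenCV 4.12 (cv2) and the standard library are available. Lean on these libraries where they do the work, as an engineer would, in place of code of your own. Each camera call takes 0.05 s, during which the arm holds its last target. There are 200 camera calls.

## Working session

There is one attempt and no reset: what is moved stays moved. The work goes in short steps, Python scripts to look and compute and a tool call to move; the robot and the scene stay as the last step left them, time stands still between calls to the robot, and variables do not carry over. Pictures are saved under pics/ and viewed, at most 14 in all, crops included, and the job is handed in when it is done.

Besides the shell and the picture viewer there is one more tool, called after "Emit:" by a JSON object that holds its "fn" and its "kwargs". apply_moves: Moves the arm, as the interface text tells. Its arguments: {"type":"object","properties":{"increments":{"type":"array"},"claw":{"type":"number"}},"required":["increments"]}

```bash
ls; mkdir -p pics; python3 - <<'E'
from bench import env, imaging, job
import cv2
for n in ("scene","top"):
    im=imaging.get_image(n); cv2.imwrite(f"pics/{n}0.png",im[:,:,::-1])
    c=imaging.get_calibration(n); print(n,c)
print(env.observe())
E
```

```text
pics
scene {'fx': 505.27571653778534, 'fy': 505.27571653778534, 'cx': 324.86560617519433, 'cy': 189.1539568070488, 'k1': -0.11408832775140139, 'R': array([[-0.73007444, -0.68330333, -0.00937369],
       [-0.34948393,  0.38512274, -0.85413199],
       [ 0.58724126, -0.62030398, -0.51997181]]), 't': array([0.41468017, 0.21132897, 1.41570504])}
top {'fx': 482.60193400130294, 'fy': 482.60193400130294, 'cx': 316.25642977741734, 'cy': 194.51368170005316, 'k1': -0.1234088089649182, 'R': array([[-0.02699519, -0.99959535,  0.00896632],
       [-0.98031971,  0.02471775, -0.19586294],
       [ 0.19556205, -0.01407722, -0.98059029]]), 't': array([0.06796023, 0.51175393, 1.2539673 ])}
{'time_s': 0.1, 'q': array([ 1.13198575e+00,  4.23734879e-01,  1.63061725e+00, -1.13544044e-05,
        1.08858564e+00, -1.90219729e-02]), 'qd': array([-0.00083087, -0.00093154, -0.00313974,  0.00138753,  0.00115127,
       -0.00011723]), 'joint_efforts': array([-3.57571689e-04, -5.45616138e+01, -2.74324447e+01,  6.45316788e-02,
        1.87449827e-02, -5.98804718e-05]), 'ee_pos': array([0.25451284, 0.57029357, 0.22999642]), 'tcp_rot': array([ 2.08353899e-01,  9.78053271e-01, -6.56152525e-04, -1.47721125e-04]), 'force': array([-0.7521144 , -0.10128967, -0.16851037]), 'moment': array([ 0.04402223, -0.00609505, -0.03918252]), 'gripper_force': 0.0, 'grip_width': 0.08826692863718792}
```

View pics/top0.png

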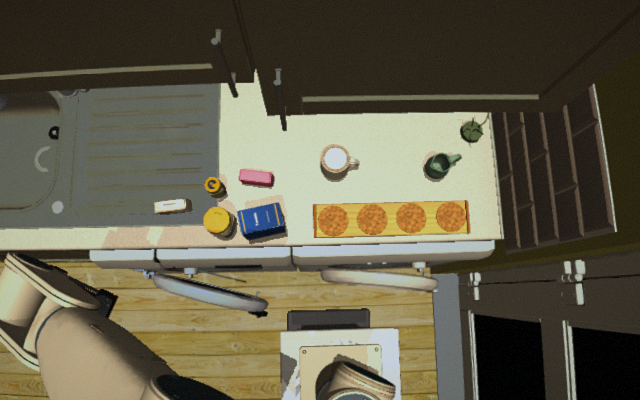

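View pics/scene0.png

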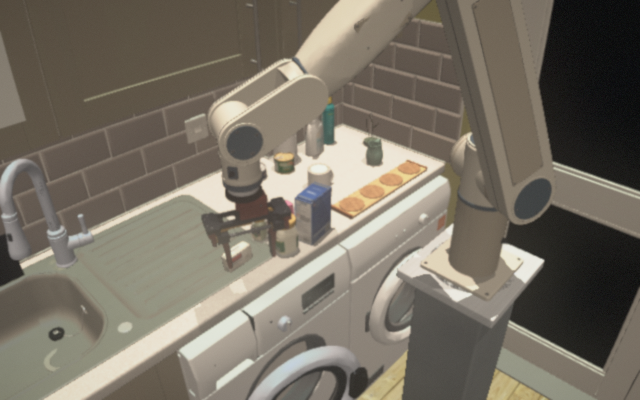

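The top view shows the mug (335,158) behind the left coaster (333,220) and the jug (438,165) behind the right one (452,217). So the carton goes on a, the big jar on b, the small jar on c and the low box on d. I'll zoom in to measure.

```bash
python3 - <<'E'
import cv2
a=cv2.imread("pics/top0.png")
c=cv2.resize(a[160:250,145:295],None,fx=5.3,fy=5.3,interpolation=cv2.INTER_CUBIC); cv2.imwrite("pics/c1.png",c)
c=cv2.resize(a[140:245,305:480],None,fx=4.5,fy=4.5,interpolation=cv2.INTER_CUBIC); cv2.imwrite("pics/c2.png",c)
E
```

```text
(no output)
```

View pics/c1.png

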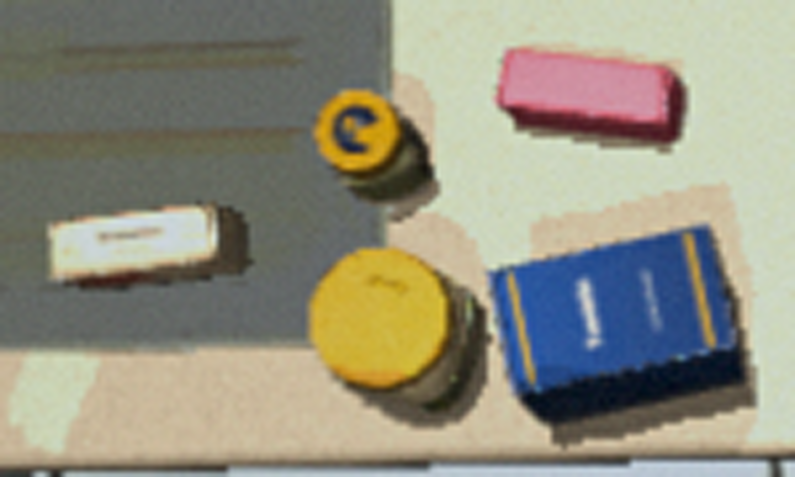

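View pics/c2.png

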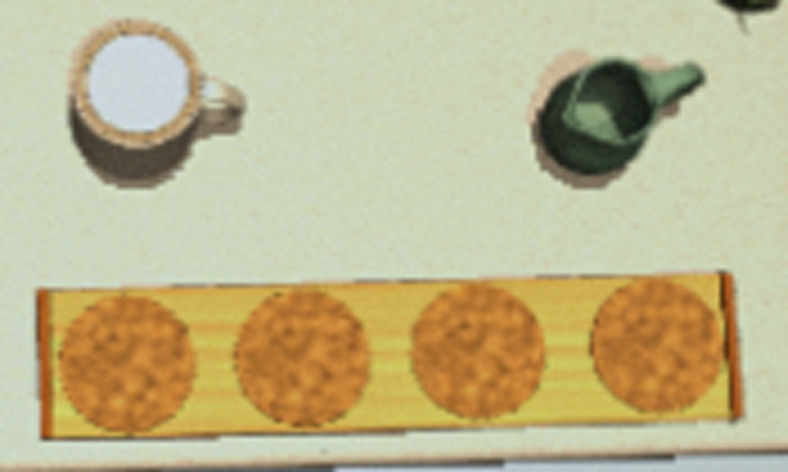

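```bash
cat > h.py <<'E'
import numpy as np, cv2
from bench import env, imaging
def w(name,px,z):
    c=imaging.get_calibration(name)
    px=np.atleast_2d(px).astype(float)
    x=(px-[c['cx'],c['cy']])/[c['fx'],c['fy']]
    s=x.copy()
    for _ in range(20): s=x/(1+c['k1']*(s**2).sum(1,keepdims=True))
    d=np.c_[s,np.ones(len(s))]@c['R']
    o=-c['R'].T@c['t']
    return o+d*((z-o[2])/d[:,2])[:,None]
def proj(name,X):
    c=imaging.get_calibration(name); X=np.atleast_2d(X)@c['R'].T+c['t']; s=X[:,:2]/X[:,2:]
    return s*(1+c['k1']*(s**2).sum(1,keepdims=True))*[c['fx'],c['fy']]+[c['cx'],c['cy']]
E
python3 - <<'E'
from h import *
np.set_printoptions(precision=4,suppress=True)
f=lambda u,s,o:(np.array(u)+.5)/s-.5+np.array(o)
def rect(n,u,z):
    p=w("top",f(u,5.3,(145,160)),z)[:,:2]; e=np.roll(p,-1,0)-p
    print(n,"centre",p.mean(0),"sides",np.linalg.norm(e,axis=1),"ang",np.degrees(np.arctan2(e[:,1],e[:,0])))
rect("carton",[(490,270),(708,227),(740,350),(525,393)],.152)
rect("low",[(50,225),(213,206),(217,262),(52,282)],.053)
for n,u,r,z in(("small",(357,131),41,.096),("big",(379,317),69,.113)):
    p=w("top",f([u,(u[0]+r,u[1]),(u[0]-r,u[1]),(u[0],u[1]+r)],5.3,(145,160)),z); print(n,p[0],np.linalg.norm(p[1:]-p[0],axis=1))
print(w("top",f([(127,364),(303,358),(478,351),(656,345)],4.5,(305,140)),.016))
b=f([(127,364),(303,358),(478,351),(656,345)],4.5,(305,140))
im=cv2.imread("pics/top0.png"); hsv=cv2.cvtColor(im,cv2.COLOR_BGR2HSV)
# blobs
m=cv2.inRange(hsv,(5,120,120),(17,255,255)); n,l,s,c=cv2.connectedComponentsWithStats(m)
for i in range(1,n):
    if s[i,4]>300: print("coaster",s[i],c[i],w("top",c[i],.016)[0])
m=cv2.inRange(hsv,(18,120,90),(32,255,255)); n,l,s,c=cv2.connectedComponentsWithStats(m)
for i in range(1,n):
    if s[i,4]>100: print("yel",s[i],c[i],w("top",c[i],.1)[0])
q=env.observe(); from scipy.spatial.transform import Rotation as R
print(R.from_quat(q['tcp_rot']).as_matrix())
E
```

```text
carton centre [0.4374 0.1944] sides [0.1038 0.06   0.1015 0.0604] ang [ -80.0767 -166.388   100.0261   15.7972]
low centre [0.4923 0.4525] sides [0.0853 0.0293 0.086  0.0297] ang [ -84.7303 -174.4917   95.5929    4.1474]
small [0.5385 0.3285 0.096 ] [0.0205 0.0206 0.0208]
big [0.4425 0.3129 0.113 ] [0.0335 0.0336 0.0334]
[[ 0.4463  0.0105  0.016 ]
 [ 0.4471 -0.0974  0.016 ]
 [ 0.4484 -0.2058  0.016 ]
 [ 0.449  -0.3177  0.016 ]]
coaster [397 202  29  31 668] [410.8832 217.4955] [ 0.4488 -0.206   0.016 ]
coaster [436 202  30  29 656] [450.4802 216.2607] [ 0.449  -0.3179  0.016 ]
coaster [357 205  30  30 683] [371.7452 219.1625] [ 0.4471 -0.0969  0.016 ]
coaster [318 206  30  30 691] [332.7207 220.4298] [0.4465 0.0108 0.016 ]
yel [204 177  17  15 156] [212.1923 184.3205] [0.5375 0.327  0.1   ]
yel [ 316  201  152   36 2159] [390.4701 218.893 ] [ 0.4344 -0.1347  0.1   ]
yel [204 207  26  26 557] [216.4417 219.4883] [0.4442 0.3146 0.1   ]
yel [ 47 262  52   6 256] [ 73.4297 264.3984] [0.3338 0.6927 0.1   ]
yel [222 276  57  13 324] [251.8117 282.5957] [0.2814 0.2237 0.1   ]
yel [ 95 279  
[... 299 characters left out ...]
1 303.837 ] [ 0.2168 -0.1794  0.1   ]
yel [267 305  77   6 207] [304.4155 307.285 ] [0.2171 0.0926 0.1   ]
yel [384 324  51  27 874] [416.1934 336.9119] [ 0.1348 -0.1844  0.1   ]
yel [ 130  330  153   27 3227] [209.863  342.1438] [0.136  0.3298 0.1   ]
yel [405 356  31   8 122] [419.9754 359.582 ] [ 0.0788 -0.1911  0.1   ]
yel [171 364  34   6 105] [187.7333 366.8286] [0.0761 0.3855 0.1   ]
yel [ 400  367   38   33 1027] [418.9727 383.2376] [ 0.0213 -0.1858  0.1   ]
yel [   0  370   50   30 1194] [ 20.9941 385.5796] [0.0206 0.8297 0.1   ]
yel [ 178  373  103   27 1658] [244.339  385.0169] [0.0308 0.2448 0.1   ]
[[-0.9132  0.4076 -0.0006]
 [ 0.4076  0.9132 -0.0012]
 [ 0.     -0.0013 -1.    ]]
```

Crop 1 shows the carton's top corners at about (490,270), (708,227), (740,350) and (525,393), with the low box, small jar and big jar clear of each other. Crop 2 shows the four coasters in a clean row. I'll refine the two boxes' poses by fitting outlines.

```bash
python3 - <<'E'
from h import *
from scipy.optimize import minimize
np.set_printoptions(precision=4,suppress=True)
im=cv2.imread("pics/top0.png"); hsv=cv2.cvtColor(im,cv2.COLOR_BGR2HSV)
S=8
def fit(mask,lx,ly,h,x0,full):
    M=cv2.resize(mask,None,fx=S,fy=S,interpolation=cv2.INTER_NEAREST)>0
    def ren(p,lxx=lx,lyy=ly):
        x,y,a=p; c,s=np.cos(a),np.sin(a); P=[]
        for z in((0,h) if full else (h,)):
            for u,v in((-1,-1),(1,-1),(1,1),(-1,1)):
                X,Y=u*lxx/2,v*lyy/2; P.append((x+c*X-s*Y,y+s*X+c*Y,z))
        q=(proj("top",P)+.5)*S-.5
        m=np.zeros(M.shape,np.uint8); cv2.fillConvexPoly(m,cv2.convexHull(q.astype(np.float32)).round().astype(np.int32),1); return m>0
    f=lambda p:1-(ren(p)&M).sum()/(ren(p)|M).sum()
    r=minimize(f,x0,method="Nelder-Mead",options=dict(initial_simplex=np.array(x0)+np.array([[0,0,0],[.01,0,0],[0,.01,0],[0,0,.15]]),xatol=1e-5,fatol=1e-5))
    return r.x[:2],np.degrees(r.x[2]),1-r.fun
def big(m,box):
    k=np.zeros_like(m); u0,v0,u1,v1=box; k[v0:v1,u0:u1]=m[v0:v1,u0:u1]
    n,l,s,c=cv2.connectedComponentsWithStats(k); i=1+s[1:,4].argmax(); print(s[i]); return (l==i).astype(np.uint8)
m=big(cv2.inRange(hsv,(95,90,5),(130,255,255)),(233,195,292,245))
m=cv2.morphologyEx(m,cv2.MORPH_CLOSE,np.ones((7,7)))
print("carton",fit(m,.066,.111,.152,[.437,.194,.2],True))
m2=big(cv2.inRange(im,(120,140,150),(255,255,255)),(150,192,190,215))
print("low",fit(m2,.036,.093,.053,[.492,.4525,.1],False))
v=im[:260].copy(); v[:,:][m[:260]>0]=(0,255,0); v[m2[:260]>0]=(0,0,255)
cv2.imwrite("pics/m.png",cv2.resize(v[160:250,145:295],None,fx=5,fy=5,interpolation=cv2.INTER_NEAREST))
E
```

```text
[ 238  203   47   36 1098]
carton (array([0.4385, 0.194 ]), np.float64(13.642072518610274), np.float64(0.7920996247975617))
[154 199  32  14 317]
low (array([0.4936, 0.453 ]), np.float64(3.351546030259498), np.float64(0.7139137166584559))
```

View pics/m.png

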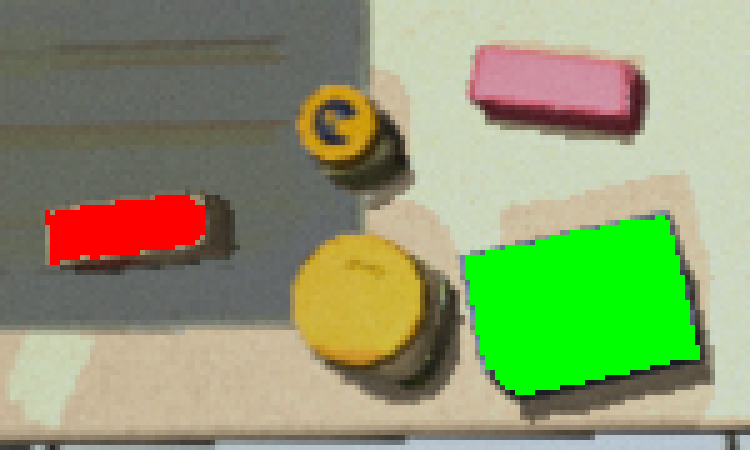

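Emit:
{"fn": "apply_moves", "kwargs": {"increments": [-4.0,-3.35,0,0.118,-8.0,-6.7,0,0.235,-12.0,-10.1,0,0.353,-16.0,-13.4,0,0.47,-20.1,-16.8,0,0.588,-24.1,-20.1,0,0.705,-28.1,-23.5,0,0.823,-32.1,-26.9,0,0.94], "claw": 8.78}}

```text
time_s: 1.1
ee_pos: [0.4386, 0.1926, 0.2306]
tcp_rot: [0.63, 0.776, -0.0, -0.0]
force: [0.7, 0.7, 0.2]
grip_width: 0.0877
gripper_force: 0.0
```

```bash
cat >> h.py <<'E'
def shot(out,bs,bt,h=330):
    def g(n,b):
        i=imaging.get_image(n)[b[1]:b[3],b[0]:b[2],::-1]; return cv2.resize(i,(800,int(800*i.shape[0]/i.shape[1])) if 0 else None,fx=400/i.shape[1],fy=400/i.shape[1],interpolation=cv2.INTER_CUBIC)
    a,b=g("scene",bs),g("top",bt); H=max(len(a),len(b)); c=np.zeros((H,a.shape[1]+b.shape[1],3),np.uint8)
    c[:len(a),:a.shape[1]]=a; c[:len(b),a.shape[1]:]=b; cv2.imwrite("pics/"+out,c)
E
python3 -c "
from h import *
shot('g1.png',(200,120,400,290),(145,130,345,300))"
```

```text
(no output)
```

View pics/g1.png

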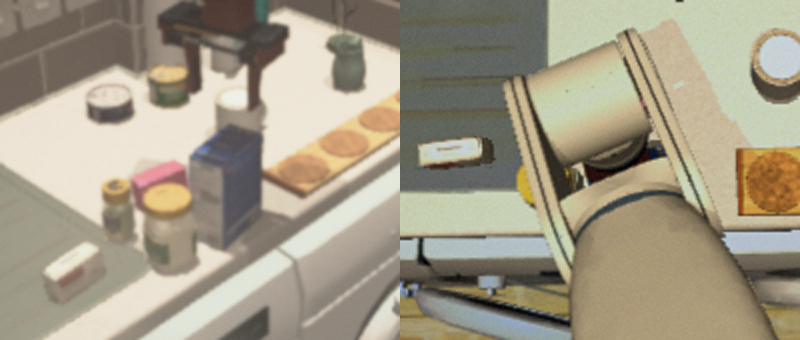

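The scene half shows the open fingers straddling the carton, with the other objects standing clear. Descending and gripping.

Emit:
{"fn": "apply_moves", "kwargs": {"increments": [0.1,0,2.5,0,0.1,0,5,0,0.1,0,7.5,0,0.1,0,9.5,0,0.1,0,11,0,0.1,0,12,0,0.1,0,12.5,0,0.1,0,12.5,0]}}

```text
time_s: 2.2
ee_pos: [0.4381, 0.1953, 0.1057]
tcp_rot: [0.629, 0.778, 0.0, 0.0]
force: [0.4, -0.2, -0.3]
grip_width: 0.088
gripper_force: 0.0
```

Emit:
{"fn": "apply_moves", "kwargs": {"increments": [0,0,0,0,0,0,0,0,0,0,0,0,0,0,0,0,0,0,0,0,0,0,0,0,0,0,0,0,0,0,0,0], "claw": 4}}

```text
time_s: 3.2
ee_pos: [0.4379, 0.1953, 0.106]
tcp_rot: [0.629, 0.778, -0.0, -0.0]
force: [-2.1, 0.7, 5.8]
grip_width: 0.066
gripper_force: 29.9
```

Emit:
{"fn": "apply_moves", "kwargs": {"increments": [0,0,-2,0,0,0,-5,0,-2.0,-0.3,-6,0.02,-5.5,-0.9,-6,0.06,-9.5,-1.6,-6,0.11,-13.5,-2.2,-6,0.16,-16.5,-2.7,-6,0.19,-18.1,-3.0,-6,0.21]}}

```text
time_s: 4.2
ee_pos: [0.4463, 0.0107, 0.1654]
tcp_rot: [0.708, 0.707, -0.0, -0.0]
force: [1.1, -0.1, -3.7]
grip_width: 0.0658
gripper_force: 30.0
```

Emit:
{"fn": "apply_moves", "kwargs": {"increments": [0,0,0,0,0,0,0,0,0,0,0.5,0,0,0,1.0,0,0,0,1.5,0,0,0,2,0,0,0,2,0,0,0,2,0]}}

```text
time_s: 5.2
ee_pos: [0.4466, 0.0119, 0.1457]
tcp_rot: [0.707, 0.707, 0.0, 0.0]
force: [0.1, -0.6, -4.0]
grip_width: 0.066
gripper_force: 30.0
```

```bash
python3 -c "
from h import *
s=env.observe(); print(s['ee_pos'],s['tcp_rot'],s['q'])
shot('g2.png',(250,120,450,290),(245,130,485,300))"
```

```text
[0.44662658 0.01193716 0.14569126] [7.06787907e-01 7.07425512e-01 1.22935109e-05 1.94483335e-06] [ 7.33125243e-05  2.99555778e-01  2.07567584e+00  2.11142951e-05
  7.66340903e-01 -8.43609404e-04]
```

View pics/g2.png

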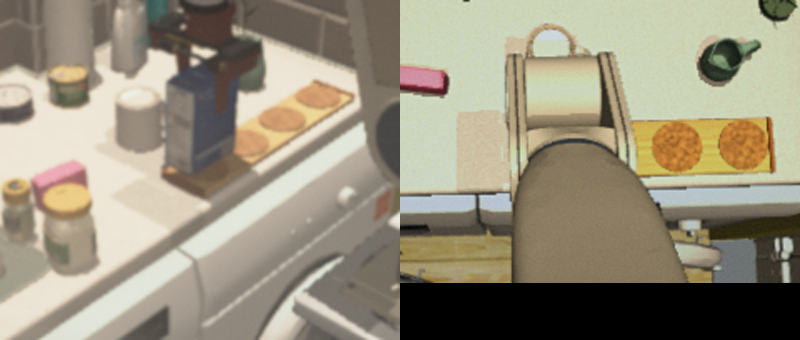

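```bash
python3 -c "
from h import *
np.set_printoptions(precision=1,suppress=True)
x,y=.4466,.0119
for z in (.04,.192):
  print((proj('scene',[(x-.033,y+.0555,z),(x+.033,y+.0555,z),(x-.033,y-.0555,z)])-[250,120]+.5)*2)
p=proj('scene',[(x,y,.04),(x,y+.01,.04)]);print((p[1]-p[0])*2)"
```

```text
[[192.7 176.4]
 [161.9 161.3]
 [236.9 148.9]]
[[193.9  91.9]
 [161.6  78.1]
 [240.3  66.8]]
[-4.   2.4]
```

Corners match the prediction within about 2 mm. The carton is over coaster a, so I'll lower and release.

Emit:
{"fn": "apply_moves", "kwargs": {"increments": [0,0,0.7,0,0,0,1.4,0,0,0,1.9,0,0,0,2.2,0,0,0,2.35,0,0,0,2.4,0,0,0,2.4,0,0,0,2.4,0]}}

```text
time_s: 6.3
ee_pos: [0.4464, 0.0121, 0.122]
tcp_rot: [0.707, 0.707, -0.0, -0.0]
force: [-2.6, 2.3, 6.0]
grip_width: 0.0656
gripper_force: 30.0
```

Emit:
{"fn": "apply_moves", "kwargs": {"increments": [0,0,0,0,0,0,0,0,0,0,0,0,0,0,0,0,0,0,0,0,0,0,-1,0,0,0,-3,0,0,0,-6,0], "claw": 8.78}}

```text
time_s: 7.3
ee_pos: [0.4461, 0.012, 0.1824]
tcp_rot: [0.707, 0.707, -0.0, -0.0]
force: [0.5, 0.1, -0.6]
grip_width: 0.0881
gripper_force: 0.0
```

Emit:
{"fn": "apply_moves", "kwargs": {"increments": [0,0,-4,0,4.5,0,-4,0,9.5,-0.1,-4,0,14.5,-0.2,-4,0,19.5,-0.3,-4,0,24.5,-0.4,-4,0,28.5,-0.4,-2,0,30.1,-0.4,0,0]}}

```text
time_s: 8.3
ee_pos: [0.4424, 0.3154, 0.1821]
tcp_rot: [0.706, 0.708, 0.001, 0.0]
force: [0.9, 0.2, 0.5]
grip_width: 0.088
gripper_force: 0.0
```

```bash
python3 -c "
from h import *
s=env.observe(); print(s['ee_pos'],s['tcp_rot'])
shot('g3.png',(230,120,450,290),(175,130,355,300))"
```

```text
[0.44235776 0.31538573 0.18213758] [7.06011727e-01 7.08199447e-01 9.85131990e-04 1.13813972e-04]
```

View pics/g3.png

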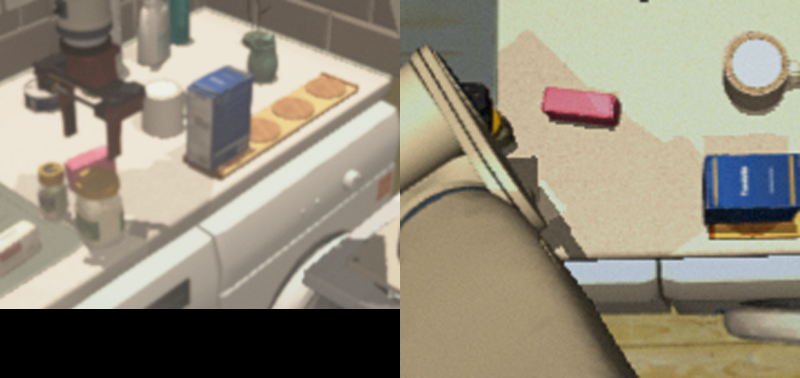

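The carton stands well on coaster a (scene crop 218,118). The fingers are above the big jar's lid, at crop (97,175).

Emit:
{"fn": "apply_moves", "kwargs": {"increments": [0,0,1.5,0,0,0,3.5,0,0,0,5.5,0,0,0,7,0,0,0,8,0,0,0,8.6,0,0,0,8.8,0,0,0,8.8,0]}}

```text
time_s: 9.4
ee_pos: [0.4424, 0.3131, 0.0939]
tcp_rot: [0.707, 0.708, 0.0, 0.0]
force: [-0.9, -0.2, -0.5]
grip_width: 0.0881
gripper_force: 0.0
```

Emit:
{"fn": "apply_moves", "kwargs": {"increments": [0,0,0,0,0,0,0,0,0,0,0,0,0,0,0,0,0,0,0,0,0,0,0,0,0,0,0,0,0,0,0,0], "claw": 4}}

```text
time_s: 10.4
ee_pos: [0.4419, 0.3129, 0.0939]
tcp_rot: [0.707, 0.707, -0.0, -0.0]
force: [-4.1, -0.5, 5.9]
grip_width: 0.0669
gripper_force: 30.1
```

Emit:
{"fn": "apply_moves", "kwargs": {"increments": [0,0,-2,0,0,0,-6,0,0,-1,-11,0,0,-2,-16,0,0,-3,-19,0,0,-3,-19.5,0,-1.5,-3,-19.5,0,-4,-3,-19.5,0]}}

```text
time_s: 11.4
ee_pos: [0.4116, 0.2715, 0.2863]
tcp_rot: [0.706, 0.708, -0.002, -0.0]
force: [-0.4, -0.8, -5.5]
grip_width: 0.0673
gripper_force: 30.0
```

```bash
python3 -c "
from h import *
s=env.observe(); print(s['ee_pos'],s['tcp_rot'],s['grip_width'],s['force'],s['moment'])
shot('g4.png',(230,60,450,250),(175,130,355,260))"
```

```text
[0.41164255 0.27145505 0.28632121] [ 7.06425080e-01  7.07785295e-01 -1.87962342e-03 -2.23420254e-04] 0.06729954753105177 [-0.3546863  -0.76863238 -5.50433326] [-0.1088653   0.0276156  -0.00328835]
```

View pics/g4.png

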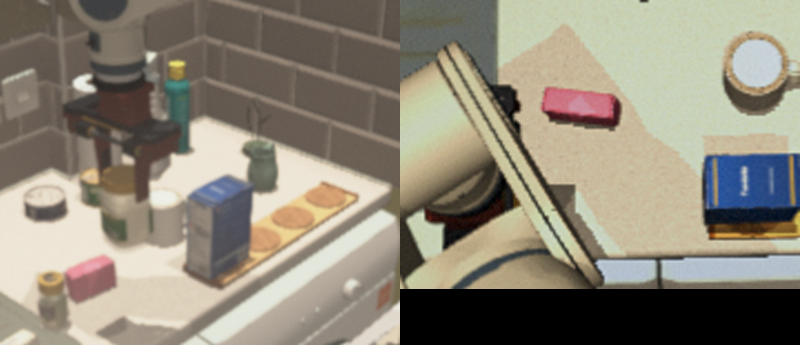

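The jar is held upright and centred between the fingers (crop 120,205). Now crossing over the carton.

Emit:
{"fn": "apply_moves", "kwargs": {"increments": [-5,0,0,0,-10,0,0,0,-15,0,0,0,-20.5,0,0,0,-26,0,0,0,-31.5,1,0,0,-36,2.5,0,0,-37.1,3.5,0,0]}}

```text
time_s: 12.5
ee_pos: [0.4474, -0.1007, 0.2872]
tcp_rot: [0.708, 0.706, -0.001, -0.001]
force: [-1.1, 1.9, -5.2]
grip_width: 0.0671
gripper_force: 30.0
```

Emit:
{"fn": "apply_moves", "kwargs": {"increments": [0,0,0,0,0,0,3,0,0,0,7,0,0,0,11,0,0,0,14,0,0,0,15.5,0,0,0,16,0,0,0,16,0]}}

```text
time_s: 13.5
ee_pos: [0.4481, -0.0978, 0.1291]
tcp_rot: [0.707, 0.708, 0.0, 0.0]
force: [0.0, 0.5, -5.1]
grip_width: 0.0675
gripper_force: 30.0
```

Emit:
{"fn": "apply_moves", "kwargs": {"increments": [0,0,0.7,0,0,0,1.2,0,0,0,1.6,0,0,0,1.8,0,0,0,1.9,0,0,0,1.95,0,0,0,1.95,0,0,0,1.95,0]}}

```text
time_s: 14.5
ee_pos: [0.4477, -0.0975, 0.1109]
tcp_rot: [0.707, 0.707, 0.0, -0.0]
force: [-6.3, 5.7, 21.8]
grip_width: 0.0673
gripper_force: 30.0
```

Emit:
{"fn": "apply_moves", "kwargs": {"increments": [0,0,0,0,0,0,0,0,0,0,0,0,0,0,0,0,0,0,0,0,0,0,-1,0,0,0,-4,0,0,0,-9,0], "claw": 8.78}}

```text
time_s: 15.5
ee_pos: [0.4466, -0.0978, 0.1996]
tcp_rot: [0.707, 0.707, -0.001, -0.001]
force: [0.3, -0.1, -0.5]
grip_width: 0.0878
gripper_force: 0.0
```

Emit:
{"fn": "apply_moves", "kwargs": {"increments": [2,0,-4,0,7.5,0,-4,0,13.5,0,-4,0,19.5,0,-4,0,25.5,0,-4,0,31.5,0,-4,0,37.5,0,-3,0,42.6,0,0,0]}}

```text
time_s: 16.5
ee_pos: [0.4481, 0.3311, 0.201]
tcp_rot: [0.706, 0.708, 0.002, 0.0]
force: [0.6, -0.8, -0.3]
grip_width: 0.0878
gripper_force: 0.0
```

Emit:
{"fn": "apply_moves", "kwargs": {"increments": [0,2,0,0,0,5,0,0,0,8,0.5,0,0,9.2,2.0,0,0,9.2,4,0,0,9.2,5,0,0,9.2,5,0,0,9.2,5,0]}}

```text
time_s: 17.5
ee_pos: [0.539, 0.3283, 0.1495]
tcp_rot: [0.707, 0.708, 0.0, 0.0]
force: [-0.3, -0.4, -0.3]
grip_width: 0.0878
gripper_force: 0.0
```

```bash
python3 -c "
from h import *
s=env.observe(); print(s['ee_pos'],s['tcp_rot'],s['grip_width'],s['force'],s['moment'])
shot('g5.png',(210,100,450,280),(175,130,435,260))"
```

```text
[0.53901192 0.32832567 0.14953206] [7.06584725e-01 7.07628432e-01 1.66891221e-04 2.13599363e-05] 0.08780401352832347 [-0.27477725 -0.42578811 -0.31240999] [-0.02933501  0.0103708  -0.01111283]
```

View pics/g5.png

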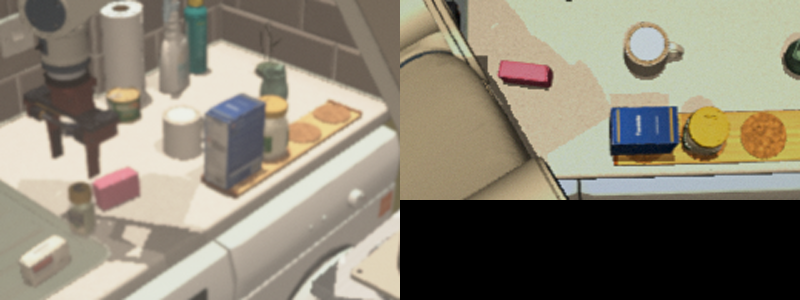

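```bash
python3 -c "
from h import *
print((proj('scene',[(.539,.3283,.1415),(.5385,.3285,.096),(.5385+.0505,.3285,.1415),(.5385-.0505,.3285,.1415)])-[210,100])*400/240)
i=imaging.get_image('scene')[:,:,::-1]; h=cv2.cvtColor(np.ascontiguousarray(i),cv2.COLOR_BGR2HSV)
cv2.imwrite('pics/g6.png',cv2.resize(i[140:250,215:300],None,fx=5.4,fy=5.4,interpolation=cv2.INTER_CUBIC))
print((proj('scene',[(.539,.3283,.1415),(.5385,.3285,.096),(.5385,.3285,.0),(.4936,.453,.053)])-[215,140])*5.4)
"
```

```text
[[ 73.36316744 165.06641822]
 [ 75.60469455 187.03477317]
 [ 55.04657996 154.88921747]
 [ 92.68536125 175.98556854]]
[[210.69666251 318.81519503]
 [217.95921035 389.99266506]
 [232.07449175 531.78732268]
 [ 96.56769931 591.78452331]]
```

View pics/g6.png

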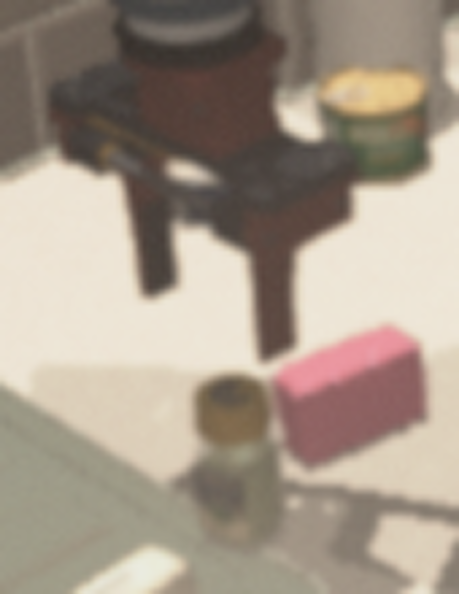

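The cap's centre sits at crop (232,388), against a prediction of (218,390). Part of that is camera bias, so I'm shifting y by -2 mm.

Emit:
{"fn": "apply_moves", "kwargs": {"increments": [-0.2,0,2,0,-0.2,0,4,0,-0.2,0,5.5,0,-0.2,0,6.8,0,-0.2,0,7.5,0,-0.2,0,7.7,0,-0.2,0,7.7,0,-0.2,0,7.7,0]}}

```text
time_s: 18.65
ee_pos: [0.5396, 0.3263, 0.0728]
tcp_rot: [0.707, 0.707, 0.0, 0.0]
force: [0.0, -0.1, -0.1]
grip_width: 0.0879
gripper_force: 0.0
```

Emit:
{"fn": "apply_moves", "kwargs": {"increments": [0,0,0,0,0,0,0,0,0,0,0,0,0,0,0,0,0,0,0,0,0,0,0,0,0,0,0,0,0,0,0,0], "claw": 2.5}}

```text
time_s: 19.65
ee_pos: [0.5391, 0.326, 0.0721]
tcp_rot: [0.707, 0.707, -0.0, -0.0]
force: [-2.0, -0.0, 0.6]
grip_width: 0.0434
gripper_force: 29.9
```

Emit:
{"fn": "apply_moves", "kwargs": {"increments": [0,0,-2,0,0,-1,-5,0,0,-4,-8,0,0,-8,-11,0,0,-11,-15,0,0,-12,-19,0,0,-12,-20,0,-2,-12,-20,0]}}

```text
time_s: 20.65
ee_pos: [0.4199, 0.3061, 0.2728]
tcp_rot: [0.706, 0.708, 0.001, 0.0]
force: [-0.4, -0.3, -1.7]
grip_width: 0.0431
gripper_force: 29.8
```

```bash
python3 -c "
from h import *
s=env.observe(); print(s['ee_pos'],s['tcp_rot'],s['grip_width'],s['force'])
shot('g7.png',(190,60,420,240),(290,130,490,260))"
```

```text
[0.41986134 0.30608921 0.27280994] [7.06203186e-01 7.08008314e-01 1.09848132e-03 2.82455252e-04] 0.04313165873144331 [-0.35530526 -0.32562797 -1.67288617]
```

View pics/g7.png

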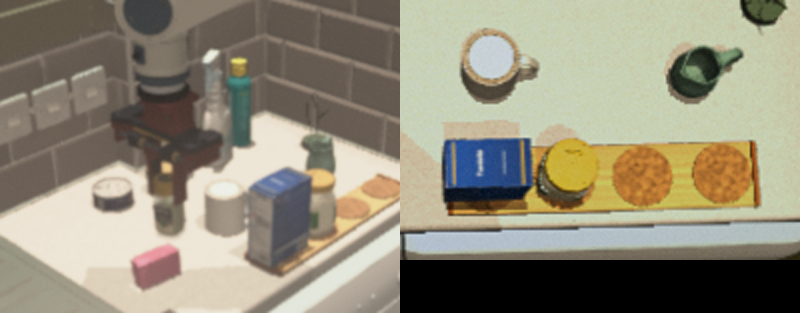

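Emit:
{"fn": "apply_moves", "kwargs": {"increments": [-5,0,0,0,-11,0,0,0,-17,0,0,0,-23,0,0,0,-29,0,0,0,-35,0,0,0,-41,1,0,0,-46.5,2.5,0,0]}}

```text
time_s: 21.75
ee_pos: [0.4436, -0.1616, 0.2707]
tcp_rot: [0.707, 0.707, -0.0, -0.001]
force: [1.8, 0.0, -0.1]
grip_width: 0.0434
gripper_force: 29.8
```

Emit:
{"fn": "apply_moves", "kwargs": {"increments": [-3.5,0.4,0,0,-4.7,0.4,2,0,-4.7,0.4,6,0,-4.7,0.4,10,0,-4.7,0.4,13.5,0,-4.7,0.4,15.5,0,-4.7,0.4,16,0,-4.7,0.4,16,0]}}

```text
time_s: 22.75
ee_pos: [0.4483, -0.2062, 0.1116]
tcp_rot: [0.707, 0.707, -0.0, -0.001]
force: [0.5, 0.4, -1.5]
grip_width: 0.0433
gripper_force: 29.8
```

Emit:
{"fn": "apply_moves", "kwargs": {"increments": [0,0,0.8,0,0,0,1.5,0,0,0,2.0,0,0,0,2.25,0,0,0,2.35,0,0,0,2.4,0,0,0,2.4,0,0,0,2.4,0]}}

```text
time_s: 23.75
ee_pos: [0.4488, -0.2061, 0.0883]
tcp_rot: [0.707, 0.707, 0.0, 0.0]
force: [-0.2, -0.2, -0.4]
grip_width: 0.0431
gripper_force: 29.8
```

Emit:
{"fn": "apply_moves", "kwargs": {"increments": [0,0,0,0,0,0,0,0,0,0,0,0,0,0,0,0,0,0,0,0,0,0,-1,0,0,0,-4,0,0,0,-9,0], "claw": 8.78}}

```text
time_s: 24.75
ee_pos: [0.4478, -0.2056, 0.1785]
tcp_rot: [0.707, 0.707, -0.001, -0.001]
force: [0.1, -0.8, 0.9]
grip_width: 0.0878
gripper_force: 0.0
```

Emit:
{"fn": "apply_moves", "kwargs": {"increments": [1,0,-5,0,6,0,-6,0,12,0,-6,0,18,0,-6,0,24,0,-6,0,30,0,-6,0,36,0,-6,0,42,0,-6,0]}}

```text
time_s: 25.75
ee_pos: [0.4481, 0.216, 0.2391]
tcp_rot: [0.707, 0.708, 0.001, 0.0]
force: [0.8, -1.2, -0.5]
grip_width: 0.0878
gripper_force: 0.0
```

Emit:
{"fn": "apply_moves", "kwargs": {"increments": [5,0,0,-0.01,10,0.5,0,-0.02,15,1.5,0,-0.03,20,3,2,-0.05,23.9,4.4,5,-0.08,23.9,4.5,9,-0.08,23.9,4.5,11,-0.08,23.9,4.5,11,-0.08]}}

```text
time_s: 26.75
ee_pos: [0.4923, 0.452, 0.1272]
tcp_rot: [0.678, 0.735, -0.002, -0.0]
force: [0.6, 0.1, 0.2]
grip_width: 0.0878
gripper_force: 0.0
```

```bash
python3 - <<'E'
from h import *
from scipy.spatial.transform import Rotation as R
s=env.observe(); print(s['ee_pos'],R.from_quat(s['tcp_rot']).as_matrix()[:2,:2],s['q'])
np.set_printoptions(precision=4,suppress=True)
i=np.ascontiguousarray(imaging.get_image('scene')[:,:,::-1]); t=np.ascontiguousarray(imaging.get_image('top')[:,:,::-1])
p=s['ee_pos']
o=np.array([200,140])
print("tip",(proj('scene',[p-[0,0,.008]])-o)*5,"box centre", (proj('scene',[(.493,.453,.053)])-o)*5)
a=cv2.resize(i[140:250,200:275],None,fx=5,fy=5,interpolation=cv2.INTER_CUBIC)
b=cv2.resize(t[180:245,305:470],None,fx=2.45,fy=2.45,interpolation=cv2.INTER_CUBIC)
c=np.zeros((550,800,3),np.uint8); c[:,:375]=a; c[:len(b),380:380+b.shape[1]]=b; cv2.imwrite('pics/g8.png',c); cv2.imwrite('pics/t8.png',t)
h=cv2.cvtColor(t,cv2.COLOR_BGR2HSV)
m=cv2.inRange(h,(18,150,120),(32,255,255)); m[:180]=0;m[240:]=0
n,l,st,cc=cv2.connectedComponentsWithStats(m)
for k in range(1,n):
    if st[k,4]>60: print(st[k],cc[k],w('top',cc[k],.129)[0],w('top',cc[k],.112)[0])
E
```

```text
[0.49233026 0.45196952 0.12717925] [[-0.08052177  0.99675027]
 [ 0.99675115  0.08051722]] [ 7.24884081e-01  6.06466791e-01  1.58845466e+00 -2.14397234e-05
  9.49715925e-01  6.44289642e-01]
tip [[154.2863 451.6014]] box centre [[165.0837 548.404 ]]
[ 316  199  120   38 1150] [376.173  217.8635] [ 0.4339 -0.0936  0.129 ] [ 0.4363 -0.096   0.112 ]
[453 201  13  15  61] [461.2951 205.1967] [ 0.4604 -0.3149  0.129 ] [ 0.4633 -0.3204  0.112 ]
[410 202  38  18 337] [424.8991 208.6558] [ 0.454  -0.2195  0.129 ] [ 0.4568 -0.2236  0.112 ]
[426 222  39  12  88] [445.9091 230.6364] [ 0.3963 -0.2696  0.129 ] [ 0.3982 -0.2745  0.112 ]
```

View pics/g8.png

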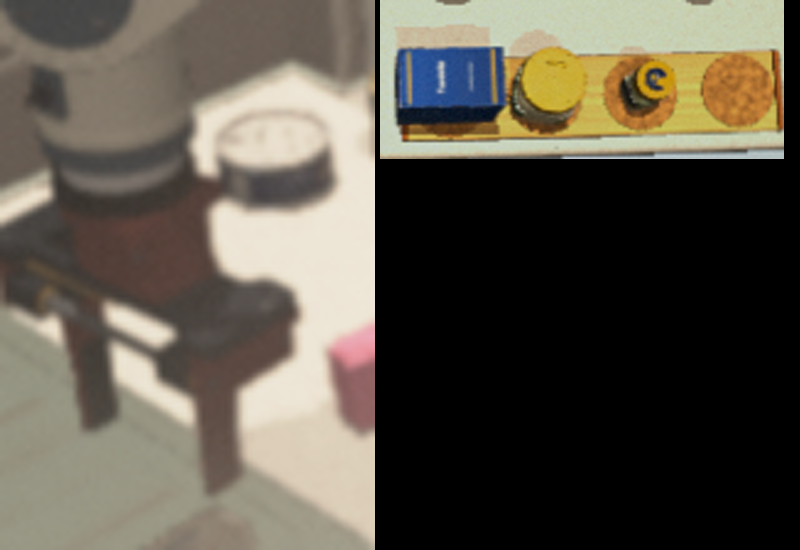

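Top half: carton, big jar (554,79) and small jar (655,80) stand in a row on a, b and c, with coaster d free. Left half: the open fingers straddle the spot of the low box, whose top just enters the crop at the bottom. Descending.

Emit:
{"fn": "apply_moves", "kwargs": {"increments": [0,0,2.5,0,0,0,5,0,0,0,7,0,0,0,8.5,0,0,0,9.5,0,0,0,10,0,0,0,10.1,0,0,0,10.1,0]}}

```text
time_s: 27.85
ee_pos: [0.4933, 0.4532, 0.0276]
tcp_rot: [0.678, 0.735, 0.0, 0.0]
force: [0.1, -0.1, 0.0]
grip_width: 0.0876
gripper_force: 0.0
```

```bash
python3 - <<'E'
from h import *
np.set_printoptions(precision=4,suppress=True)
t=cv2.imread('pics/t8.png')
f=lambda u:(np.array(u)-[380,0]+.5)/2.45-.5+[305,180]
print(w('top',f((655,80)),.112),w('top',f((554,79)),.129))
# blue top-face corners of carton
i=np.ascontiguousarray(imaging.get_image('scene')[:,:,::-1]); s=env.observe(); p=s['ee_pos']; print(p)
o=np.array([200,200])
print("tip",(proj('scene',[p-[0,0,.008]])-o)*7.5,"box", (proj('scene',[(.493,.453,.053),(.493-.018,.453+.046,.053),(.493-.018,.453-.046,.053),(.493-.018,.453+.046,.0),(.493-.018,.453-.046,.0)])-o)*7.5)
cv2.imwrite('pics/g9.png',cv2.resize(i[200:278,200:300],None,fx=7.5,fy=7.5,interpolation=cv2.INTER_CUBIC))
E
```

```text
[[ 0.4477 -0.2022  0.112 ]] [[ 0.449  -0.0933  0.129 ]]
[0.4934 0.4532 0.0276]
tip [[256.106  442.6424]] box [[247.6255 372.606 ]
 [178.1145 451.5484]
 [374.26   337.0473]
 [195.2017 563.3774]
 [386.7076 447.1482]]
```

View pics/g9.png

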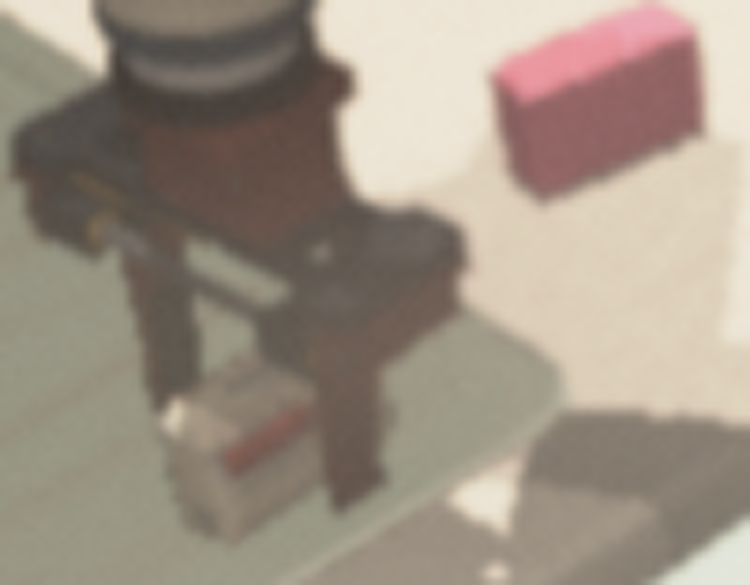

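The low box sits between the fingers. Its near corner is at crop (230,543), right of and above the prediction, which suggests it stands a bit higher on the drainer and about 4 mm lower in y. I'll centre on that and grip.

Emit:
{"fn": "apply_moves", "kwargs": {"increments": [-0.4,0,0,0,-0.4,0,0,0,-0.4,0,0,0,-0.4,0,0,0,-0.4,0,0,0,-0.4,0,0,0,-0.4,0,0,0,-0.4,0,0,0], "claw": 2}}

```text
time_s: 28.9
ee_pos: [0.4934, 0.449, 0.0272]
tcp_rot: [0.678, 0.735, -0.0, -0.0]
force: [-1.4, 0.2, 0.4]
grip_width: 0.0354
gripper_force: 29.9
```

Emit:
{"fn": "apply_moves", "kwargs": {"increments": [0,0,0,0,0,0,0,0,0,0,-2,0,0,0,-6,0,0,-1,-11,0,0,-3,-16,0,0,-5,-18,0,-2,-6,-18,0.08]}}

```text
time_s: 29.9
ee_pos: [0.4354, 0.4258, 0.2112]
tcp_rot: [0.707, 0.707, 0.003, 0.0]
force: [1.0, 0.0, -1.3]
grip_width: 0.0351
gripper_force: 29.9
```

```bash
python3 - <<'E'
from h import *
np.set_printoptions(precision=4,suppress=True)
s=env.observe(); print(s['ee_pos'],s['tcp_rot'],s['grip_width'],s['force'])
t=np.ascontiguousarray(imaging.get_image('top')[:,:,::-1]); cv2.imwrite('pics/t9.png',t)
h=cv2.cvtColor(t,cv2.COLOR_BGR2HSV)
# lid edge fit: dark-to-yellow / hue samples near lids
for name,X,r,z in(("big",(.447,-.097),.034,.129),("small",(.448,-.206),.0205,.112)):
    best=[]
    g=cv2.GaussianBlur(t,(3,3),0).astype(float); lab=cv2.cvtColor(np.clip(g,0,255).astype(np.uint8),cv2.COLOR_BGR2LAB).astype(float)
    mag=np.sqrt(sum(cv2.Sobel(lab[:,:,k],cv2.CV_64F,1,0)**2+cv2.Sobel(lab[:,:,k],cv2.CV_64F,0,1)**2 for k in range(3)))
    a=np.linspace(0,2*np.pi,72,endpoint=False)
    for dx in np.arange(-.012,.0121,.001):
        for dy in np.arange(-.012,.0121,.001):
            P=np.c_[X[0]+dx+r*np.cos(a),X[1]+dy+r*np.sin(a),np.full(72,z)]
            q=proj("top",P).astype(np.float32)
            best.append((cv2.remap(mag,q[:,0:1],q[:,1:2],cv2.INTER_LINEAR).mean(),X[0]+dx,X[1]+dy))
    best.sort(reverse=True); print(name,np.array(best[:4]))
# carton blue outline
m=cv2.inRange(h,(95,90,60),(130,255,255)); m[:190]=0; m[245:]=0
c=max(cv2.findContours(m,0,2)[0],key=cv2.contourArea); b=cv2.boxPoints(cv2.minAreaRect(c)); P=w("top",b,.168); print("carton",P[:,:2],P.mean(0))
E
```

```text
[0.4354 0.4258 0.2112] [0.7068 0.7074 0.0031 0.    ] 0.03514603452375298 [ 1.0259  0.0005 -1.3314]
big [[181.377    0.45    -0.094 ]
 [181.1909   0.449   -0.094 ]
 [178.9328   0.449   -0.095 ]
 [178.2072   0.45    -0.093 ]]
small [[181.9198   0.44    -0.204 ]
 [180.9503   0.44    -0.205 ]
 [180.3244   0.441   -0.204 ]
 [179.7703   0.448   -0.203 ]]
carton [[ 0.4789  0.067 ]
 [ 0.4766 -0.0262]
 [ 0.4173 -0.0238]
 [ 0.4197  0.0685]] [0.4481 0.0214 0.168 ]
```

Emit:
{"fn": "apply_moves", "kwargs": {"increments": [-3,0,-3,0,-9,0,-4,0,-15,0,-4,0,-21,0,-4,0,-27,0,-4,0,-33,0,-4,0,-39,0,-4,0,-45,0,-4,0]}}

```text
time_s: 30.95
ee_pos: [0.4359, -0.0277, 0.2483]
tcp_rot: [0.706, 0.708, 0.001, 0.001]
force: [0.7, 0.0, -0.7]
grip_width: 0.0355
gripper_force: 29.9
```

Emit:
{"fn": "apply_moves", "kwargs": {"increments": [-6,0,0,0,-12,0.3,0,0,-18,0.6,0,0,-24,1,0,0,-29.2,1.4,1,0,-29.2,1.4,5,0,-29.2,1.4,9,0,-29.2,1.4,12,0]}}

```text
time_s: 31.95
ee_pos: [0.4498, -0.318, 0.1263]
tcp_rot: [0.707, 0.708, -0.0, -0.0]
force: [0.7, 0.7, -1.4]
grip_width: 0.0353
gripper_force: 29.9
```

```bash
python3 - <<'E'
from h import *
s=env.observe(); print(s['ee_pos'],s['tcp_rot'],s['grip_width'],s['force'])
E
```

```text
[ 0.4498024  -0.31802517  0.12628066] [ 7.06607068e-01  7.07606105e-01 -3.78435513e-05 -2.26304219e-04] 0.03533532986237435 [ 0.69088398  0.70487424 -1.39194703]
```

Emit:
{"fn": "apply_moves", "kwargs": {"increments": [0,0,2,0,0,0,4,0,0,0,5.5,0,0,0,6.5,0,0,0,7.2,0,0,0,7.7,0,0,0,7.9,0,0,0,8.0,0]}}

```text
time_s: 32.95
ee_pos: [0.4501, -0.3178, 0.0473]
tcp_rot: [0.707, 0.707, 0.0, 0.0]
force: [-0.4, -0.3, -1.0]
grip_width: 0.0357
gripper_force: 29.9
```

Emit:
{"fn": "apply_moves", "kwargs": {"increments": [0,0,0.1,0,0,0,0.2,0,0,0,0.3,0,0,0,0.35,0,0,0,0.4,0,0,0,0.4,0,0,0,0.4,0,0,0,0.4,0]}}

```text
time_s: 33.95
ee_pos: [0.45, -0.3178, 0.0432]
tcp_rot: [0.707, 0.707, 0.0, 0.0]
force: [0.7, -0.1, -0.6]
grip_width: 0.0351
gripper_force: 29.9
```

No contact force yet, so I'll step further down gently.

Emit:
{"fn": "apply_moves", "kwargs": {"increments": [0,0,0.05,0,0,0,0.1,0,0,0,0.15,0,0,0,0.2,0,0,0,0.2,0,0,0,0.2,0,0,0,0.2,0,0,0,0.2,0]}}

```text
time_s: 34.95
ee_pos: [0.4501, -0.3178, 0.0431]
tcp_rot: [0.707, 0.707, 0.0, 0.0]
force: [-4.7, 3.3, 21.7]
grip_width: 0.0354
gripper_force: 30.0
```

Emit:
{"fn": "apply_moves", "kwargs": {"increments": [0,0,-0.1,0,0,0,-0.2,0,0,0,-0.2,0,0,0,-0.2,0,0,0,-0.2,0,0,0,-0.2,0,0,0,-0.2,0,0,0,-0.2,0]}}

```text
time_s: 35.95
ee_pos: [0.45, -0.3178, 0.0431]
tcp_rot: [0.707, 0.707, -0.0, 0.0]
force: [0.5, 0.1, 0.3]
grip_width: 0.0353
gripper_force: 29.9
```

Emit:
{"fn": "apply_moves", "kwargs": {"increments": [0,0,0,0,0,0,0,0,0,0,0,0,0,0,0,0,0,0,0,0,0,0,-1,0,0,0,-4,0,0,0,-9,0], "claw": 8.78}}

```text
time_s: 36.95
ee_pos: [0.4491, -0.3171, 0.1334]
tcp_rot: [0.707, 0.707, -0.0, -0.002]
force: [0.2, -1.3, -0.7]
grip_width: 0.088
gripper_force: 0.0
```

Emit:
{"fn": "apply_moves", "kwargs": {"increments": [2,0,-5,0,7.5,0,-8,0,13.5,0,-8,0,19.5,0,-8,0,25.5,0,-8,0,31.5,0,-8,0,37.5,0,-8,0,43.5,0,-8,0]}}

```text
time_s: 37.95
ee_pos: [0.4494, 0.1192, 0.2141]
tcp_rot: [0.707, 0.707, 0.001, 0.0]
force: [1.2, -0.1, 0.4]
grip_width: 0.0879
gripper_force: 0.0
```

Emit:
{"fn": "apply_moves", "kwargs": {"increments": [6,0,0,0,12,0,0,0,18,0,0,0,24,0,0,0,29,0,0,0,33,0,0,0,35,0,0,0,35,0,0,0]}}

```text
time_s: 38.95
ee_pos: [0.449, 0.4676, 0.2132]
tcp_rot: [0.706, 0.708, -0.0, 0.0]
force: [0.8, 0.4, 0.9]
grip_width: 0.0876
gripper_force: 0.0
```

```bash
python3 - <<'E'
from h import *
np.set_printoptions(precision=4,suppress=True)
s=env.observe(); print(s['ee_pos'],s['force'])
t=np.ascontiguousarray(imaging.get_image('top')[:,:,::-1]); cv2.imwrite('pics/t10.png',t)
lab=cv2.cvtColor(cv2.GaussianBlur(t,(3,3),0),cv2.COLOR_BGR2LAB).astype(float)
mag=np.sqrt(sum(cv2.Sobel(lab[:,:,k],cv2.CV_64F,1,0)**2+cv2.Sobel(lab[:,:,k],cv2.CV_64F,0,1)**2 for k in range(3)))
def search(name,P0,c0):
    r=[]
    for dx in np.arange(-.012,.0121,.001):
        for dy in np.arange(-.012,.0121,.001):
            q=proj("top",P0+[c0[0]+dx,c0[1]+dy,0]).astype(np.float32)
            r.append((cv2.remap(mag,q[:,0:1],q[:,1:2],cv2.INTER_LINEAR).mean(),c0[0]+dx,c0[1]+dy))
    r.sort(reverse=True); print(name,np.array(r[:3]))
a=np.linspace(0,2*np.pi,72,endpoint=False)
circ=lambda r,z:np.c_[r*np.cos(a),r*np.sin(a),0*a+z]
def rect(lx,ly,z):
    k=np.linspace(-.5,.5,30); o=np.ones(30)/2
    return np.c_[np.r_[k*lx,k*lx,o*lx,-o*lx],np.r_[o*ly,-o*ly,k*ly,k*ly],np.full(120,z)]
for C in((.447,.0107),(.447,-.097),(.4486,-.206),(.449,-.3178)): pass
search("big",circ(.034,.129),(.447,-.097)); search("small",circ(.0205,.112),(.4486,-.206))
for e in(0,.006):
    search("carton",rect(.066-e,.111-e,.168),(.447,.0107)); search("low",rect(.036-e,.093-e,.069),(.449,-.318))
h=cv2.cvtColor(t,cv2.COLOR_BGR2HSV); h0=cv2.cvtColor(cv2.imread('pics/top0.png'),cv2.COLOR_BGR2HSV)
m=cv2.inRange(t,(120,140,150),(255,255,255))[195:245,430:475]; n,l,st,c=cv2.connectedComponentsWithStats(m)
for k in range(1,n):
    if st[k,4]>50: print("pale",st[k],c[k]+[430,195],w("top",c[k]+[430,195],.069)[0])
t0=cv2.imread('pics/top0.png')
print("mug/jug/pink diff",[int(cv2.absdiff(t,t0)[v0:v1,u0:u1].mean()) for u0,v0,u1,v1 in((318,143,362,182),(422,150,465,182),(236,166,275,190))])
E
```

```text
[0.449  0.4676 0.2132] [0.803  0.3601 0.8637]
big [[182.0719   0.449   -0.094 ]
 [182.0669   0.45    -0.094 ]
 [179.4954   0.449   -0.095 ]]
small [[182.0007   0.4406  -0.204 ]
 [181.6278   0.4396  -0.204 ]
 [181.0157   0.4406  -0.205 ]]
carton [[264.1913   0.445    0.0167]
 [263.7504   0.444    0.0167]
 [262.6279   0.444    0.0157]]
low [[218.5068   0.446   -0.306 ]
 [216.9082   0.445   -0.306 ]
 [216.1563   0.447   -0.306 ]]Traceback (most recent call last):
  File "<stdin>", line 22, in <module>
  File "<stdin>", line 11, in search
  File "h.py", line 13, in proj
    c=imaging.get_calibration(name); X=np.atleast_2d(X)@c['R'].T+c['t']; s=X[:,:2]/X[:,2:]
ValueError: time passes only in moves, steps and waits
```

```bash
python3 - <<'E'
from h import *
np.set_printoptions(precision=4,suppress=True)
t=cv2.imread('pics/t10.png')
m=cv2.inRange(t,(120,140,150),(255,255,255))[195:245,425:475]; n,l,st,c=cv2.connectedComponentsWithStats(m)
print(st)
x=t[195:245,425:475]; L=m.copy()
for k in range(1,n):
    q=c[k]+[425,195]
    if 60<st[k,4]<700: print("pale",st[k],q,w("top",q,.069)[0])
for r in range(200,234,2): print(r,' '.join('%3d'%v for v in t[r,425:475,0]))
t0=cv2.imread('pics/top0.png')
print("mug/jug/pink diff",[int(cv2.absdiff(t,t0)[v0:v1,u0:u1].mean()) for u0,v0,u1,v1 in((318,143,362,182),(422,150,465,182),(236,166,275,190))])
E
```

```text
[[   0    5   50   43 1257]
 [   0    0   50   46 1112]
 [   0   46   50    4  131]]
pale [  0  46  50   4 131] [453.3664 243.0611] [ 0.3695 -0.3045  0.069 ]
200 181 180 182 182 176 184 184 185 182 181 176 179 178 181 181 178 178 180 176 176 180 178 179 180 175 172 161 156 149 152 151 154 159 151 147 151 151 151 151 113  83 106 146 178 175 180 184 180 184 182
202  76  77  75  79  75  79  75  84  81  80  81  81  80  76  83  82  82  82  77  79  66  61  60  54  54  48  55  55  63  69  73  76  76  74  74  77  77  79  78  75  19  23  61 145 177 181 179 183 179 180
204  79  81  83  83  84  86  85  85  81  76  69  66  63  68  69  68  57  47  40  41  49  48  46  42  40  40  43  40  35  38  47  43  45  54  61  66  63  67  68  80  20  26  47 119 181 183 178 177 176 174
206  86  86  79  84  81  80  82  80  66  66  65  66  70  65  60  47  50  47  54  47  50  50  46  55  56  51  63  62  67  76  75  68  56  65  64  70  65  69  76  90  64  69  72 102 126 170 182 182 179 178
208  86  84  88  88  89  83  84  85  75  71  70  65  63  81 124 116 126 152 164 171 175 179 186 192 194 198 202 207 209 209 21
[... 1853 characters left out ...]
  62  60  75  86  94  92  80  22  32  73 148 183 182 179 179
228  89  91  86  87  91  87  92  91  89  87  90  88  93  88  93  92  77  57  50  49  45  50  52  50  51  54  50  45  49  52  49  50  49  45  54  74  83  87  89  91  91  75  23  32  60 140 181 184 177 178
230  89  89  87  91  89  89  87  86  93  84  89  90  91  89  89  90  89  89  87  75  65  57  46  49  51  46  47  46  42  52  60  54  65  69  87  91  91  89  88  85  83  74  25  26  56 128 182 182 179 181
232  92  90  97  86  89  90  89  84  84  83  86  86  79  87  84  83  83  80  81  80  82  87  80  81  77  81  71  77  83  84  83  82  80  82  82  83  80  79  81  75  76  72  47  44  81 135 181 182 181 178
mug/jug/pink diff [2, 2, 4]
```

```bash
python3 - <<'E'
from h import *
np.set_printoptions(precision=4,suppress=True)
print(w("top",[(454,212.4),(438.7,212.8),(469.3,212)],.069))
C=w("top",[(450.48,216.26)],.016); print(C)
# earlier-frame comparison: low box top blob centre
print(w("top",[(170,206)],.053))
E
```

```text
[[ 0.4515 -0.3126  0.069 ]
 [ 0.4516 -0.2708  0.069 ]
 [ 0.4514 -0.3548  0.069 ]]
[[ 0.449  -0.3179  0.016 ]]
[[0.4911 0.4514 0.053 ]]
```

Checked numerically: each object is within about 6 mm of its coaster's centre, and the mug, jug and pink box haven't moved. The arm is clear, so I'm handing in.

```bash
python3 -c "
from bench import job
print(job.close_job())"
```

```text
the job is handed in; nothing more can be done
None
```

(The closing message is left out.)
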